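Shim the bayonet socket over its two dowel pins

TASK

Lift the grey dust cap off the bayonet block and set it right way up in the white tray, and take the worn yellow plate off the two pins and lay it flat in the black bin. Then thread every blue spacer plate that is out on the shelf down over the pins, stacked flat and fully home, and finally put the red clamp plate over the pins on top of them, fully home as well. Leave the eyepiece, camera adapter, gold reducer ring and the other things on the shelf where they are.

Things in the scene. Friction and masses are not known exactly. Their poses are not given: they have to be found in the camera images.
- seat (a point): Machined aluminium bayonet block, screwed to the shelf. This point is the centre of its upper face, 50 mm above the shelf, over the 30 mm bore. x runs along the block, through both pins; z is up. Two upright brass pins, 10 mm across, stand at x = -46 and +46 mm and rise 58 mm above the upper face (108 mm above the shelf), the last 9 mm tapering to 4 mm across. The raised part is 140 mm (x) by 44 mm (y), from 18 to 50 mm high; below it is a foot of 190 x 90 x 18 mm.
- cap_mid (a point): Grey plastic dust cap, loose at the start, standing between the pins on the worn yellow plate: a disc 54 mm across and 12 mm high with a round knob 34 mm across (31 mm at its top) and 22 mm high upon it, 34 mm high in all. Origin on its axis, 17 mm above its underside; z up through the knob.
- tray_floor (a point): White open tray, 130 x 130 mm outside, 5 mm walls, 20 mm high, fixed to the shelf. This point is the centre of its inner floor, 5 mm above the shelf; z up. It may stand on the left or the right (the black bin stands on the other side).
- bin_floor (a point): Black open bin, 170 (x) x 130 (y) mm outside, 5 mm walls, 25 mm high, fixed to the shelf. This point is the centre of its inner floor, 5 mm above the shelf; z up.
- old_mid (a point): Worn yellow spacer plate, loose, threaded over the two pins on the block's upper face at the start, under the cap, 130 x 56 x 8 mm, with two 14 mm round holes right through it on its long centre line, 46 mm either side of its centre, and a 33 mm light opening in the middle. Origin at the plate's centre, half-way up; x along its length, y across, z normal to it. The two halves of the plate are alike. 
- shim1_mid (a point): Blue anodized spacer plate, loose, lying flat on the shelf at the start (two to four of the four are present), 130 x 56 x 8 mm, with two 14 mm round holes right through it on its long centre line, 46 mm either side of its centre, and a 33 mm light opening in the middle. Origin at the plate's centre, half-way up; x along its length, y across, z normal to it. The two halves of the plate are alike. 
- shim2_mid (a point): Blue anodized spacer plate, loose, lying flat on the shelf at the start (two to four of the four are present), 130 x 56 x 8 mm, with two 14 mm round holes right through it on its long centre line, 46 mm either side of its centre, and a 33 mm light opening in the middle. Origin at the plate's centre, half-way up; x along its length, y across, z normal to it. The two halves of the plate are alike. 
- shim3_mid (a point): Blue anodized spacer plate, loose, lying flat on the shelf at the start (two to four of the four are present), 130 x 56 x 8 mm, with two 14 mm round holes right through it on its long centre line, 46 mm either side of its centre, and a 33 mm light opening in the middle. Origin at the plate's centre, half-way up; x along its length, y across, z normal to it. The two halves of the plate are alike. 
- shim4_mid (a point): Blue anodized spacer plate, loose, lying flat on the shelf at the start (two to four of the four are present), 130 x 56 x 8 mm, with two 14 mm round holes right through it on its long centre line, 46 mm either side of its centre, and a 33 mm light opening in the middle. Origin at the plate's centre, half-way up; x along its length, y across, z normal to it. The two halves of the plate are alike. 
- keeper_mid (a point): Red clamp plate, loose, lying flat on the shelf at the start, 130 x 56 x 12 mm, with two 14 mm round holes right through it on its long centre line, 46 mm either side of its centre, and a 33 mm light opening in the middle. Origin at the plate's centre, half-way up; x along its length, y across, z normal to it. The two halves of the plate are alike. 
- eyepiece: Black twist-lock eyepiece, 52 mm across, 88 mm high, standing on the shelf beyond the block; leave alone. Origin at the centre of its underside.
- adapter: Silver camera adapter ring, 68 mm across, 32 mm high, standing on the shelf near the robot on the left; leave alone. Origin at the centre of its underside.
- reducer: Gold anodized reducer ring, 80 mm across, 14 mm high, flat on the shelf beyond the block; leave alone. Origin at the centre of its underside.
- cleaner: Bottle of lens cleaner, 48 mm across, 110 mm high; leave alone. Origin at the centre of its underside.
- driver: Screwdriver lying on the shelf at the far left; leave alone. Origin under its middle.
- filterbox: Black filter box, 75 x 75 x 22 mm, near the robot on the right; leave alone. Origin at the centre of its underside.
Not all that is in view belongs to the job. What is shaped like the part that bears shim1_mid but pink or turquoise is not meant.

How it is judged (in metres and radians):
On the way, in this order (a step that is already met when the one before it is completed fails the run):
1. the dust cap stands right way up in the white tray and the worn yellow plate lies flat in the black bin (x of cap_mid in the frame of tray_floor between -0.04 and 0.04 m and y of cap_mid in the frame of tray_floor between -0.04 and 0.04 m and z of cap_mid in the frame of tray_floor below 0.022 m and angle between cap_mid's own z axis and vertical below 0.15 rad and x of old_mid in the frame of bin_floor between -0.07 and 0.07 m and y of old_mid in the frame of bin_floor between -0.055 and 0.055 m and z of old_mid in the frame of bin_floor below 0.012 m), for 0.2 s.
2. every blue spacer plate present is over both pins, flat and fully home (horizontal distance between each of shim1_mid, shim2_mid, shim3_mid, shim4_mid and seat below 0.006 m and angle between the x axis of each of shim1_mid, shim2_mid, shim3_mid, shim4_mid and the x axis of seat, either way round below 0.12 rad and angle between the z axis of each of shim1_mid, shim2_mid, shim3_mid, shim4_mid and the z axis of seat, either way round below 0.05 rad and z of shim1_mid in the frame of seat between 0.001 and 0.045 m and (z of shim1_mid in the frame of seat below 0.0065 m or z of shim1_mid in the frame of shim2_mid between 0.0055 and 0.0105 m or z of shim1_mid in the frame of shim3_mid between 0.0055 and 0.0105 m or z of shim1_mid in the frame of shim4_mid between 0.0055 and 0.0105 m) and z of shim2_mid in the frame of seat between 0.001 and 0.045 m and (z of shim2_mid in the frame of seat below 0.0065 m or z of shim2_mid in the frame of shim1_mid between 0.0055 and 0.0105 m or z of shim2_mid in the frame of shim3_mid between 0.0055 and 0.0105 m or z of shim2_mid in the frame of shim4_mid between 0.0055 and 0.0105 m) and z of shim3_mid in the frame of seat between 0.001 and 0.045 m and (z of shim3_mid in the frame of seat below 0.0065 m or z of shim3_mid in the frame of shim1_mid between 0.0055 and 0.0105 m or z of shim3_mid in the frame of shim2_mid between 0.0055 and 0.0105 m or z of shim3_mid in the frame of shim4_mid between 0.0055 and 0.0105 m) and z of shim4_mid in the frame of seat between 0.001 and 0.045 m and (z of shim4_mid in the frame of seat below 0.0065 m or z of shim4_mid in the frame of shim1_mid between 0.0055 and 0.0105 m or z of shim4_mid in the frame of shim2_mid between 0.0055 and 0.0105 m or z of shim4_mid in the frame of shim3_mid between 0.0055 and 0.0105 m)), for 0.2 s.
3. the red clamp plate is over both pins on top of the spacers, fully home (horizontal distance between keeper_mid and seat below 0.006 m and angle between the x axis of keeper_mid and the x axis of seat, either way round below 0.12 rad and angle between the z axis of keeper_mid and the z axis of seat, either way round below 0.05 rad and z of keeper_mid in the frame of seat between 0.003 and 0.045 m and (z of keeper_mid in the frame of shim1_mid between 0.0075 and 0.0125 m or z of keeper_mid in the frame of shim2_mid between 0.0075 and 0.0125 m or z of keeper_mid in the frame of shim3_mid between 0.0075 and 0.0125 m or z of keeper_mid in the frame of shim4_mid between 0.0075 and 0.0125 m) and z of keeper_mid in the frame of shim1_mid above 0.006 m and z of keeper_mid in the frame of shim2_mid above 0.006 m and z of keeper_mid in the frame of shim3_mid above 0.006 m and z of keeper_mid in the frame of shim4_mid above 0.006 m), for 0.2 s.
At the end, for the whole second after the job is handed in: Cap upright in the white tray (within 40 mm of its centre each way), yellow plate flat in the bin; every spacer present over both pins (within 6 mm, 0.12 rad, level to 0.05 rad), resting on the block or another spacer (gap under 2.5 mm); the red clamp plate likewise, on the uppermost spacer (all of step 1 and all of step 2 and all of step 3); the robot touches nothing.
It fails at once if a bystander is moved more than 30 mm (distance of any of eyepiece, adapter, reducer, cleaner, driver, filterbox from where it was at the start of the episode above 0.03 m).
It fails at once if the eyepiece or the bottle is knocked over (angle between any of eyepiece, cleaner's own z axis and vertical above 0.5 rad).
Of shim1, shim2, shim3, shim4 only 2 to 4 are there at a start; the rules pass over those that are not, and their reading is None.
At some moment in a run one of shim1, shim2, shim3, shim4, keeper may be knocked a few centimetres aside while the robot is not near it.
It also fails if it takes over 210 s, if anything falls off the work surface, if the arm or the gripper's body presses on something with over 40 N, if the wrist force passes 120 N, or if a joint passes its speed limit or range.

ROBOT

A 6-joint arm with a two-finger parallel gripper is mounted at the origin on the work surface. World frame = base frame: x ahead of the robot, y to its left, z up, the work surface at z = 0. Lengths are in m, angles in degrees, forces in N, time in s.
With the tool pointing down it reaches from about 0.25 to 0.725 m from the base axis. Payload 9.7 kg.
Tool frame: the origin (TCP) lies midway between the tips of the shut fingers; the grasp point (between the pads) lies 19 mm behind it; z points along the fingers, y is the line along which they close (so a half turn about z gives the same grasp; the last joint's range is limited). The gripper opens to 85 mm and grips with 20 to 120 N. Pads are 22 mm wide; open, the fingers measure 114 mm over their backs; the gripper's body (76 mm by 85 mm) begins 54 mm behind the grasp point. The pads swing forward as they close: fully open they stand 13 mm farther back than shut.
Start: joints at [76.089, 4.979, 10.078, 95.1, 0, 90], TCP at [0.132, 0.534, 0.231] pointing down, gripper open.
Joint ranges: [-179.16, 179.16], [-48.56, 103.87], [-65.8, 70.77], [-126.05, 130.52], [-82.76, 87.17], [-180, 180]. Speed limits (degrees/s): [127.2, 127.2, 147.25, 180, 180, 180].

INTERFACE

Orientations are given as [roll, pitch, yaw] about the fixed x, y, z axes, in that order (R = Rz(yaw) Ry(pitch) Rx(roll)).
In Python, from workcell import bot gives the robot as it stands.
- The arm moves only by the shell command python3 -m crank 'ROWS' [FORCE]. ROWS is JSON, a list of rows, each an object with "gripper": the finger opening in mm, from 0 to 85.4; "travel": the shift along the tool's x, y, z in mm, a list of three; "twist": the turn, a rotation vector about the tool's x, y, z in rad, a list of three. In form: [{"gripper": gripper, "travel": [tx, ty, tz], "twist": [rx, ry, rz]}, ...]. A call has 1 to 12 rows; each row shifts and turns the commanded pose from where the row before left it, along the tool's axes as they then stand; what a row does not reach is not made up. A row lasts 1/8 s, in which the tool goes at most 62.5 mm and 10.7 degrees, less where a joint would pass 70% of its speed; a pose out of reach is approached as far as the arm can. A call is refused whole if a number of a shift passes 62.5 or a number of a turn 0.188, either way. A call with a gripper value outside its range is refused whole. The fingers move at their own pace and stop on an object; FORCE is the grip in N (left out, the last holds). Time passes only in rows, so rows that do not move let the fingers close. It gives the time, the measured TCP pose, the force, the opening and the grip force at its end, in the units of the state.
- bot.get_obs(): the state, without advancing time (a new reading comes with each control period).
- bot.camera(name): name is "side" or "top"; returns the picture (480x640x3 uint8, red, green, blue); there is no depth.
- bot.calibration(name): a dict with "vfov" (degrees; the focal length in pixels is half the picture's height over the tangent of half this angle, whatever the lens; pixels are square), "cx", "cy" (the principal point, pixels), "k1" (the pictures are not rectified: a ray, as slopes to the right and down, at radius r is drawn at 1 + k1 r^2 times it, then the intrinsics apply), "camera_from_world" (4x4, takes a point from world to camera coordinates). Camera axes: x right, y down, z forward; pixel columns grow to the right and rows downward; lengths in m; the calibration is good to about 2 mm. A picture is of the moment at which its call begins. calibration takes no time and is no camera call.
- bot.job_done(): hands the job in; it is judged then, once.
The state is a dict: "time": time; "q": joint angles; "qd": joint speeds; "joint_efforts": joint torques, N m; "ee_pos": TCP position; "tcp_rot": TCP orientation; "wrist_force": force on the tool from outside, world axes, zero at the start; "torque": the same for the moment, N m; "opening": finger opening in m; "grasp_force": force on a finger pad.
Only numpy, scipy, OpenCV 4.12 (cv2) and the standard library are available. Lean on these libraries where they do the work, as an engineer would, in place of code of your own. Each camera call takes 0.05 s, during which the arm holds its last target. There are 200 camera calls.

## Working session

There is one attempt and no reset: what is moved stays moved. The work goes in short steps, Python scripts to look and compute and a shell command to move; the robot and the scene stay as the last step left them, time stands still between calls to the robot, and variables do not carry over. Pictures are saved under pics/ and viewed, at most 14 in all, crops included, and the job is handed in when it is done.

```bash
mkdir -p pics; ls
python3 - <<'E'
from workcell import bot
import cv2
for n in("top","side"):
    cv2.imwrite(f"pics/{n}0.png",bot.camera(n)[:,:,::-1]); c=bot.calibration(n); print(n,c)
print(bot.get_obs())
E
```

```text
pics
top {'vfov': 45.81046469476552, 'cx': 319.2497876601632, 'cy': 238.69396259713457, 'k1': -0.08454328640012403, 'camera_from_world': array([[ 0.02556934, -0.99966894,  0.00286763, -0.05854585],
       [-0.974094  , -0.02555974, -0.22469443,  0.53858783],
       [ 0.22469334,  0.00295194, -0.97442506,  1.41090864],
       [ 0.        ,  0.        ,  0.        ,  1.        ]])}
side {'vfov': 47.11615429652919, 'cx': 319.95364550391434, 'cy': 235.57890107190175, 'k1': 0.051708936468740786, 'camera_from_world': array([[ 0.99748499, -0.07027008, -0.00926328, -0.52129192],
       [-0.04534869, -0.53228834, -0.84534763,  0.08436022],
       [ 0.05447191,  0.84364165, -0.53413628,  1.33672591],
       [ 0.        ,  0.        ,  0.        ,  1.        ]])}
{'time': 0.1, 'q': array([7.60895760e+01, 5.00692082e+00, 1.00379415e+01, 9.50984441e+01,
       2.24592553e-04, 8.99994395e+01]), 'qd': array([-0.0033534 , -0.08309946,  0.07152772,  0.0038772 ,  0.01809469,
       -0.01183389]), 'joint_efforts': array([ 3.44182963e-04, -5.21557903e+01,  4.65654588e+01,  1.60868175e-02,
        5.10222640e-05, -1.15693933e-05]), 'ee_pos': array([0.13217218, 0.53367126, 0.23065439]), 'tcp_rot': array([-1.79932577e+02, -2.25251991e-04,  1.66090136e+02]), 'wrist_force': array([-0.16375632,  0.1395186 ,  0.75170455]), 'torque': array([ 0.01477517, -0.00614986, -0.0286596 ]), 'grasp_force': 0.0, 'opening': 0.08536065132726}
```

View pics/top0.png

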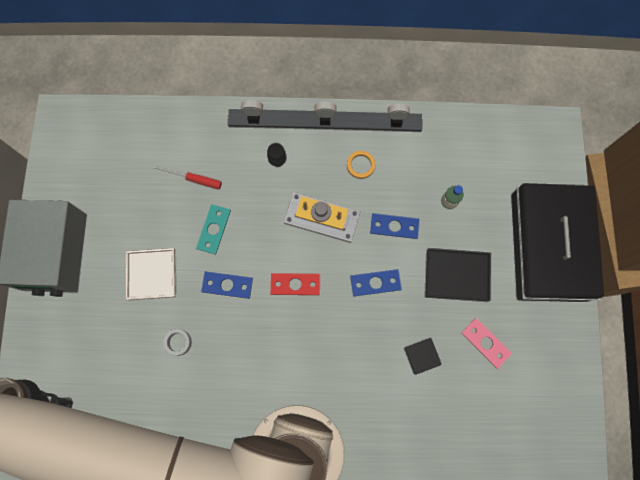

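View pics/side0.png

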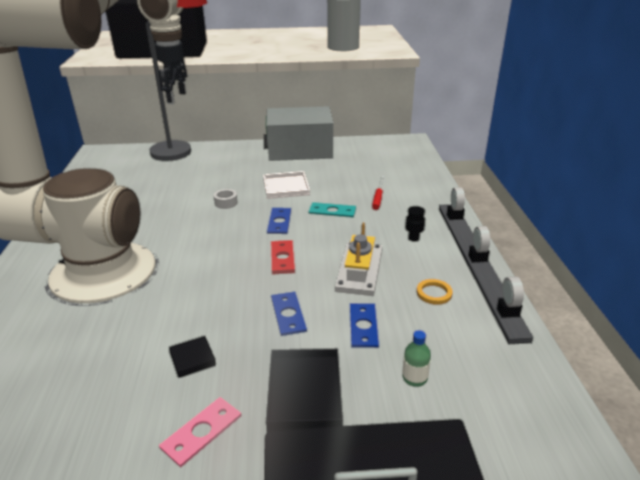

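The top view shows three blue plates, near (395,226), (227,285) and (376,283), and the red plate near (295,284). The block with the yellow plate and cap is at (321,217), the tray at (150,274) and the bin at (458,274). The side view agrees. The pink and turquoise plates are decoys.

```bash
cat > h.py <<'E'
import numpy as np, cv2
from workcell import bot
def cam(n):
    c=bot.calibration(n); f=240/np.tan(np.radians(c['vfov']/2)); return c,f
def w(n,uv,z):
    c,f=cam(n); uv=np.atleast_2d(np.asarray(uv,float)); M=np.array(c['camera_from_world'])
    d=(uv-[c['cx'],c['cy']])/f; s=d.copy()
    for _ in range(20): s=d/(1+c['k1']*(s**2).sum(1,keepdims=True))
    r=np.c_[s,np.ones(len(s))]@M[:3,:3]; o=-M[:3,:3].T@M[:3,3]
    return o+r*((z-o[2])/r[:,2])[:,None]
def px(n,P):
    c,f=cam(n); M=np.array(c['camera_from_world']); p=np.atleast_2d(P)@M[:3,:3].T+M[:3,3]
    s=p[:,:2]/p[:,2:]; return s*(1+c['k1']*(s**2).sum(1,keepdims=True))*f+[c['cx'],c['cy']]
HS={'blue':((100,120,50),(125,255,255)),'red':((0,150,120),(6,255,255)),'yellow':((15,150,120),(32,255,255))}
def blobs(n,col,z,amin=300,img=None):
    img=bot.camera(n) if img is None else img
    m=cv2.inRange(cv2.cvtColor(img,cv2.COLOR_RGB2HSV),*map(np.array,HS[col]))
    out=[]
    for k in cv2.findContours(m,cv2.RETR_EXTERNAL,cv2.CHAIN_APPROX_NONE)[0]:
        if not amin<cv2.contourArea(k)<4000: continue
        p=w(n,k[:,0,:],z)[:,:2].astype(np.float32)*1000
        (cx,cy),(a,b),t=cv2.minAreaRect(p)
        if a<b: a,b,t=b,a,t+90
        out.append((np.round([cx,cy,a,b],1).tolist(),round((t+90)%180-90,1)))
    return out
def go(x,y,z,long=None):
    """mm target; long = yaw (deg) of plate long axis -> tool x. prints travel (before twist) and twist"""
    o=bot.get_obs(); yaw=o['tcp_rot'][2]; t=np.radians(yaw); d=np.array([x,y,z])-o['ee_pos']*1000
    ex=np.array([np.cos(t),np.sin(t)]); ey=np.array([np.sin(t),-np.cos(t)])
    print('travel %.1f %.1f %.1f'%(d[:2]@ex,d[:2]@ey,-d[2]),end=' ')
    if long is not None:
        dy=(long-yaw+90)%180-90; print('twist rz %.3f rad; q6 %.0f'%(-np.radians(dy),o['q'][5]),end=' ')
    print('| at',np.round(o['ee_pos']*1000,1),np.round(o['tcp_rot'],1),'F',np.round(o['wrist_force'],1),'t',round(o['time'],1))
E
python3 - <<'E'
from h import *
a=bot.camera('top')
for c,z in(('blue',.008),('red',.012),('yellow',.058)): print(c,*blobs('top',c,z,200,a),sep='\n ')
print(w('top',[[126,250],[174,249],[175,298],[127,300]],.02)*1000)
print(w('top',[[427,249],[490,251],[490,300],[427,298]],.025)*1000)
cv2.imwrite('pics/b.png',cv2.resize(a[170:260,260:380,::-1],None,fx=6,fy=6,interpolation=2))
E
```

```text
blue
 ([421.4, 197.4, 127.3, 54.2], 83.8)
 ([437.5, -195.8, 126.6, 53.5], -80.7)
 ([594.0, -246.9, 126.9, 53.7], 84.6)
red
 ([427.2, 17.9, 124.3, 53.2], -88.5)
 ([709.3, 281.7, 97.6, 21.1], 75.0)
yellow
 ([603.1, -79.6, 62.1, 54.5], 75.1)
 ([620.8, -12.9, 54.6, 54.0], -14.5)
 ([749.6, -150.0, 73.8, 71.7], -42.6)
[[504.81764165 472.21543832  20.        ]
 [511.08257846 342.30141812  20.        ]
 [380.23125195 329.08228926  20.        ]
 [370.96729283 456.26337531  20.        ]]
[[ 527.73426176 -331.30529704   25.        ]
 [ 526.58186301 -500.66065372   25.        ]
 [ 395.38878171 -495.52730556   25.        ]
 [ 397.07414542 -329.31564933   25.        ]]
```

View pics/b.png

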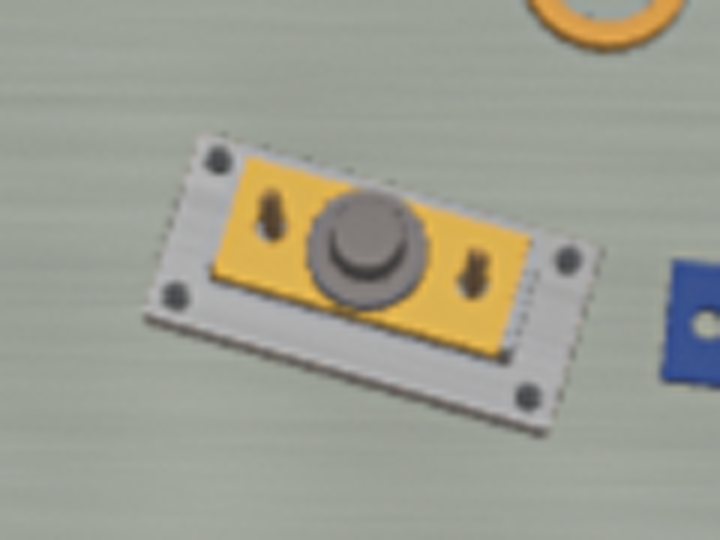

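The crop shows the yellow plate's corners at about (245,157), (532,238), (505,358) and (212,278). The pin tips are at about (270,192) and (480,254), and the knob top is centred near (370,230).

Run:
```python
from h import *
f=lambda l,z:w('top',np.array(l)/6+[260,170]-.42,z)*1000
p=f([[245,157],[532,238],[505,358],[212,278]],.058);print(p,p.mean(0))
p=f([[270,192],[480,254]],.108);print(p,p.mean(0),np.degrees(np.arctan2(*(p[0]-p[1])[1::-1])),np.linalg.norm(p[0]-p[1]))
print(f([[370,225]],.092))
p=f([[204,135],[600,248],[548,434],[147,318]],.018);print(p,p.mean(0))
c=f([[370,225]],.092)[0]
go(c[0],c[1],180,75)
```

```text
[[ 655.95464533    8.22698069   58.        ]
 [ 622.18984085 -118.80401502   58.        ]
 [ 567.66407879 -107.81024375   58.        ]
 [ 600.32426216   20.8063449    58.        ]] [611.53320678 -49.3952333   58.        ]
[[625.1706157   -4.88866024 108.        ]
 [600.20981171 -94.4849063  108.        ]] [612.6902137  -49.68678327 108.        ] 74.43258448273883 93.0082203093148
[[616.36078778 -47.67055334  92.        ]]
[[ 678.3367147    28.77306198   18.        ]
 [ 629.82481787 -151.45708942   18.        ]
 [ 543.3298599  -129.1232536    18.        ]
 [ 591.89044114   51.21127309   18.        ]] [610.8454584  -50.14900199  18.        ]
travel -609.8 -447.9 50.7 twist rz -1.552 rad; q6 90 | at [132.2 533.7 230.7] [-179.9   -0.   166.1] F [ 0.   0.4 -0.2] t 0.1
```

```bash
python3 - <<'E'
s=open('h.py').read()
i=s.index('def go')
s=s[:i]+'''def go(x,y,z,long=None):
    """mm target, long = yaw of plate long axis -> tool x. Prints twist, then travel to make AFTER it"""
    o=bot.get_obs(); yaw=o['tcp_rot'][2]; dy=0
    if long is not None: dy=(long%180)-((yaw+90)%360-90)
    t=np.radians(yaw+dy); d=np.array([x,y,z])-o['ee_pos']*1000
    print('twist %.3f then travel %.1f %.1f %.1f'%(-np.radians(dy),d[0]*np.cos(t)+d[1]*np.sin(t),d[0]*np.sin(t)-d[1]*np.cos(t),-d[2]),
     '| at',np.round(o['ee_pos']*1000,1),np.round(o['tcp_rot'],1),'F',np.round(o['wrist_force'],1),'open',round(o['opening']*1000,1),'g',round(o['grasp_force'],1),'t',round(o['time'],1))
'''
open('h.py','w').write(s)
E
python3 -c "
from h import *
go(615,-48,180,74.5)"
```

```text
twist 1.598 then travel -431.5 620.7 50.7 | at [132.2 533.7 230.7] [-179.9   -0.   166.1] F [ 0.   0.4 -0.2] open 85.5 g 0.0 t 0.1
```

```bash
python3 -m crank '[{"gripper":60,"travel":[0,0,0],"twist":[0,0,0.1776]},{"gripper":60,"travel":[0,0,0],"twist":[0,0,0.1776]},{"gripper":60,"travel":[0,0,0],"twist":[0,0,0.1776]},{"gripper":60,"travel":[0,0,0],"twist":[0,0,0.1776]},{"gripper":60,"travel":[0,0,0],"twist":[0,0,0.1776]},{"gripper":60,"travel":[0,0,0],"twist":[0,0,0.1776]},{"gripper":60,"travel":[0,0,0],"twist":[0,0,0.1776]},{"gripper":60,"travel":[0,0,0],"twist":[0,0,0.1776]},{"gripper":60,"travel":[0,0,0],"twist":[0,0,0.1776]}]' 40
python3 -m crank '[{"gripper":60,"travel":[-29,41.4,0],"twist":[0,0,0]},{"gripper":60,"travel":[-29,41.4,0],"twist":[0,0,0]},{"gripper":60,"travel":[-29,41.4,0],"twist":[0,0,0]},{"gripper":60,"travel":[-29,41.4,0],"twist":[0,0,0]},{"gripper":60,"travel":[-29,41.4,0],"twist":[0,0,0]},{"gripper":60,"travel":[-29,41.4,0],"twist":[0,0,0]},{"gripper":60,"travel":[-29,41.4,0],"twist":[0,0,0]},{"gripper":60,"travel":[-29,41.4,0],"twist":[0,0,0]},{"gripper":60,"travel":[-29,41.4,0],"twist":[0,0,0]},{"gripper":60,"travel":[-29,41.4,0],"twist":[0,0,0]},{"gripper":60,"travel":[-29,41.4,0],"twist":[0,0,0]},{"gripper":60,"travel":[-29,41.4,0],"twist":[0,0,0]}]'
python3 -c "
from h import *
go(615,-48,180,74.5)"
```

```text
time: 1.27
ee_pos: [0.1393, 0.5319, 0.231]
tcp_rot: [-179.7, 0.0, 75.1]
wrist_force: [-0.5, -0.3, 0.4]
opening: 0.0598
grasp_force: 0.0
time: 2.78
ee_pos: [0.5317, 0.0669, 0.2283]
tcp_rot: [-179.7, 0.0, 75.2]
wrist_force: [0.8, 0.4, -0.4]
opening: 0.0603
grasp_force: 0.0
twist 0.012 then travel -88.5 111.0 48.3 | at [531.7  66.9 228.3] [-179.7    0.    75.2] F [ 0.8  0.4 -0.4] open 60.3 g 0.0 t 2.8
```

```bash
python3 -m crank '[{"gripper":60,"travel":[-29.5,37,10],"twist":[0,0,0.012]},{"gripper":60,"travel":[-29.5,37,20],"twist":[0,0,0]},{"gripper":60,"travel":[-29.5,37,20],"twist":[0,0,0]},{"gripper":60,"travel":[0,0,0],"twist":[0,0,0]},{"gripper":60,"travel":[0,0,0],"twist":[0,0,0]},{"gripper":60,"travel":[0,0,0],"twist":[0,0,0]}]' 
python3 -c "
from h import *
go(615,-48,70,74.5)
cv2.imwrite('pics/b1.png',cv2.resize(bot.camera('side')[200:310,290:430,::-1],None,fx=5,fy=5,interpolation=2))"
```

```text
time: 3.52
ee_pos: [0.6142, -0.0453, 0.1788]
tcp_rot: [-179.7, -0.0, 74.6]
wrist_force: [0.8, -0.3, -0.1]
opening: 0.0602
grasp_force: 0.0
twist 0.001 then travel -2.4 1.5 108.8 | at [614.2 -45.3 178.8] [-179.7   -0.    74.6] F [ 0.8 -0.3 -0.1] open 60.2 g 0.0 t 3.5
```

View pics/b1.png

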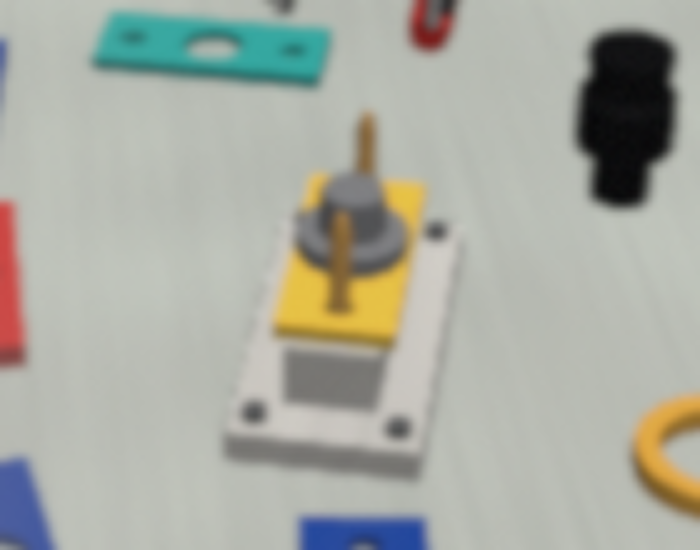

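The side crop shows the pin tips at (342,213) for the near one and (367,113) for the far one, with the cap upright between them.

```bash
python3 - <<'E'
from h import *
p=w('side',np.array([[342,213],[367,113]])/5+[290,200]-.4,.108)*1000;print(p,p.mean(0))
E
python3 -m crank '[{"gripper":60,"travel":[-1,1,25],"twist":[0,0,0]},{"gripper":60,"travel":[-1,0,25],"twist":[0,0,0]},{"gripper":60,"travel":[0,0,25],"twist":[0,0,0]},{"gripper":60,"travel":[0,0,20],"twist":[0,0,0]},{"gripper":60,"travel":[0,0,12],"twist":[0,0,0]},{"gripper":60,"travel":[0,0,0],"twist":[0,0,0]},{"gripper":20,"travel":[0,0,0],"twist":[0,0,0]},{"gripper":20,"travel":[0,0,0],"twist":[0,0,0]},{"gripper":20,"travel":[0,0,0],"twist":[0,0,0]},{"gripper":20,"travel":[0,0,0],"twist":[0,0,0]}]'
```

```text
[[602.60075705 -92.25209935 108.        ]
 [625.615777    -6.64838232 108.        ]] [614.10826703 -49.45024083 108.        ]
time: 4.82
ee_pos: [0.6148, -0.0481, 0.0723]
tcp_rot: [-179.8, -0.0, 74.5]
wrist_force: [-0.8, 1.3, 5.9]
opening: 0.0307
grasp_force: 40.0
```

```bash
python3 -m crank '[{"gripper":20,"travel":[0,0,-15],"twist":[0,0,0]},{"gripper":20,"travel":[0,0,-30],"twist":[0,0,0]},{"gripper":20,"travel":[0,0,-40],"twist":[0,0,0]},{"gripper":20,"travel":[0,0,-15],"twist":[0,0,0]},{"gripper":20,"travel":[0,0,0],"twist":[0,0,0]}]'
python3 -c "
from h import *
go(442,400,130)"
```

```text
time: 5.45
ee_pos: [0.6153, -0.0484, 0.1719]
tcp_rot: [-179.8, -0.0, 74.5]
wrist_force: [0.5, -0.0, -1.4]
opening: 0.0307
grasp_force: 39.8
twist -0.000 then travel 385.7 -286.9 41.9 | at [615.3 -48.4 171.9] [-179.8   -0.    74.5] F [ 0.5 -0.  -1.4] open 30.7 g 39.8 t 5.5
```

```bash
python3 -m crank '[{"gripper":20,"travel":[20,-15,0],"twist":[0,0,0]},{"gripper":20,"travel":[40,-30,0],"twist":[0,0,0]},{"gripper":20,"travel":[45,-33,0],"twist":[0,0,0]},{"gripper":20,"travel":[45,-33,0],"twist":[0,0,0]},{"gripper":20,"travel":[45,-33,0],"twist":[0,0,0]},{"gripper":20,"travel":[45,-33,0],"twist":[0,0,0]},{"gripper":20,"travel":[45,-33,0],"twist":[0,0,0]},{"gripper":20,"travel":[45,-33,0],"twist":[0,0,0]},{"gripper":20,"travel":[40,-30,0],"twist":[0,0,0]},{"gripper":20,"travel":[16,-14,20],"twist":[0,0,0]},{"gripper":20,"travel":[0,0,20],"twist":[0,0,0]},{"gripper":20,"travel":[0,0,0],"twist":[0,0,0]}]'
python3 -c "
from h import *
go(442,400,20)"
```

```text
time: 6.95
ee_pos: [0.4395, 0.3994, 0.1291]
tcp_rot: [-179.5, 0.3, 74.5]
wrist_force: [-0.2, -0.7, -1.1]
opening: 0.031
grasp_force: 39.8
twist -0.000 then travel 1.3 2.2 109.1 | at [439.5 399.4 129.1] [-179.5    0.3   74.5] F [-0.2 -0.7 -1.1] open 31.0 g 39.8 t 7.0
```

```bash
python3 -m crank '[{"gripper":20,"travel":[1,2,30],"twist":[0,0,0]},{"gripper":20,"travel":[0,0,40],"twist":[0,0,0]},{"gripper":20,"travel":[0,0,28],"twist":[0,0,0]},{"gripper":20,"travel":[0,0,10],"twist":[0,0,0]},{"gripper":20,"travel":[0,0,0],"twist":[0,0,0]},{"gripper":60,"travel":[0,0,0],"twist":[0,0,0]},{"gripper":60,"travel":[0,0,0],"twist":[0,0,0]},{"gripper":66,"travel":[0,0,-40],"twist":[0,0,0]},{"gripper":66,"travel":[0,0,-60],"twist":[0,0,0]},{"gripper":66,"travel":[0,0,-40],"twist":[0,0,0]},{"gripper":66,"travel":[0,0,0],"twist":[0,0,0]},{"gripper":66,"travel":[0,0,0],"twist":[0,0,0]}]'
python3 -c "
from h import *
go(613,-49.5,130,74.5)
cv2.imwrite('pics/t1.png',bot.camera('top')[:,:,::-1])"
```

```text
time: 8.45
ee_pos: [0.4435, 0.4008, 0.1642]
tcp_rot: [-179.7, 0.0, 74.5]
wrist_force: [-1.0, -0.8, -0.2]
opening: 0.0658
grasp_force: 0.0
twist -0.000 then travel -388.6 283.7 34.2 | at [443.5 400.8 164.2] [-179.7    0.    74.5] F [-1.  -0.8 -0.2] open 65.8 g 0.0 t 8.4
```

View pics/t1.png

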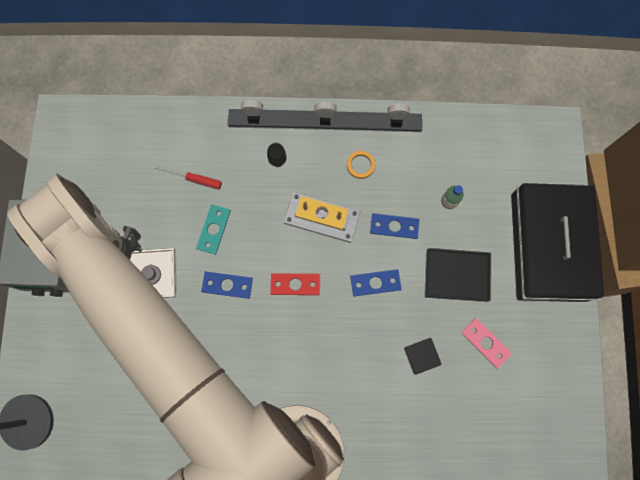

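The cap stands in the middle of the white tray at about (150,274). The yellow plate is now uncovered at (322,212).

```bash
python3 -m crank '[{"gripper":68,"travel":[-20,15,0],"twist":[0,0,0]},{"gripper":68,"travel":[-42,30,0],"twist":[0,0,0]},{"gripper":68,"travel":[-45,33,0],"twist":[0,0,0]},{"gripper":68,"travel":[-45,33,0],"twist":[0,0,0]},{"gripper":68,"travel":[-45,33,0],"twist":[0,0,0]},{"gripper":68,"travel":[-45,33,0],"twist":[0,0,0]},{"gripper":68,"travel":[-45,33,0],"twist":[0,0,0]},{"gripper":68,"travel":[-45,33,0],"twist":[0,0,0]},{"gripper":68,"travel":[-40,30,0],"twist":[0,0,0]},{"gripper":68,"travel":[-17,11,0],"twist":[0,0,0]},{"gripper":68,"travel":[0,0,0],"twist":[0,0,0]},{"gripper":68,"travel":[0,0,0],"twist":[0,0,0]}]'
python3 -c "
from h import *
a=cv2.cvtColor(cv2.imread('pics/t1.png'),4)
print(blobs('top','yellow',.058,300,a))
go(613,-49.5,50,74.5)"
```

```text
time: 10.0
ee_pos: [0.6127, -0.0488, 0.1624]
tcp_rot: [-179.6, -0.0, 74.5]
wrist_force: [0.1, -0.1, -0.4]
opening: 0.0681
grasp_force: 0.0
[([611.5, -48.2, 127.2, 54.5], 75.1), ([749.6, -150.0, 73.8, 71.7], -42.6)]
twist 0.001 then travel -0.6 0.4 112.4 | at [612.7 -48.8 162.4] [-179.6   -0.    74.5] F [ 0.1 -0.1 -0.4] open 68.1 g 0.0 t 10.0
```

```bash
python3 -m crank '[{"gripper":68,"travel":[-0.5,0,30],"twist":[0,0,0]},{"gripper":68,"travel":[0,0,40],"twist":[0,0,0]},{"gripper":68,"travel":[0,0,30],"twist":[0,0,0]},{"gripper":68,"travel":[0,0,14],"twist":[0,0,0]},{"gripper":68,"travel":[0,0,4],"twist":[0,0,0]},{"gripper":68,"travel":[0,0,0],"twist":[0,0,0]},{"gripper":40,"travel":[0,0,0],"twist":[0,0,0]},{"gripper":40,"travel":[0,0,0],"twist":[0,0,0]},{"gripper":40,"travel":[0,0,0],"twist":[0,0,0]}]'  60
```

```text
time: 11.12
ee_pos: [0.6134, -0.0502, 0.0468]
tcp_rot: [-179.8, -0.0, 74.5]
wrist_force: [-1.5, 0.7, 6.4]
opening: 0.0541
grasp_force: 64.0
```

```bash
python3 -m crank '[{"gripper":40,"travel":[0,0,-8],"twist":[0,0,0]},{"gripper":40,"travel":[0,0,-15],"twist":[0,0,0]},{"gripper":40,"travel":[0,0,-20],"twist":[0,0,0]},{"gripper":40,"travel":[0,0,-25],"twist":[0,0,0]},{"gripper":40,"travel":[0,0,-30],"twist":[0,0,0]},{"gripper":40,"travel":[0,0,-20],"twist":[0,0,0]},{"gripper":40,"travel":[0,0,0],"twist":[0,0,0]}]'
python3 -c "
from h import *
go(462,-414,100,90)
cv2.imwrite('pics/s2.png',cv2.resize(bot.camera('side')[100:300,260:460,::-1],None,fx=3,fy=3,interpolation=2))"
```

```text
time: 12.0
ee_pos: [0.614, -0.0505, 0.1654]
tcp_rot: [-179.9, -0.0, 74.5]
wrist_force: [-0.1, -0.1, -3.2]
opening: 0.0544
grasp_force: 63.4
twist -0.271 then travel -363.5 -152.0 65.4 | at [614.  -50.5 165.4] [-179.9   -0.    74.5] F [-0.1 -0.1 -3.2] open 54.4 g 63.4 t 12.0
```

View pics/s2.png

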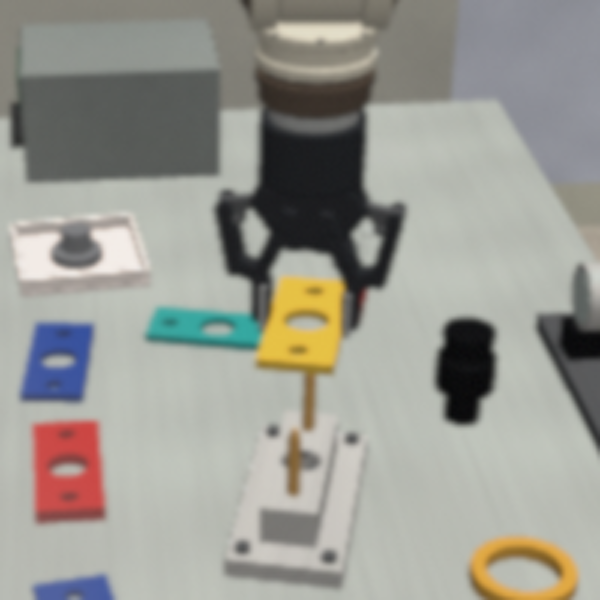

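The yellow plate is level in the gripper and clear of the pins.

```bash
python3 -m crank '[{"gripper":40,"travel":[0,0,0],"twist":[0,0,-0.136]},{"gripper":40,"travel":[0,0,0],"twist":[0,0,-0.135]},{"gripper":40,"travel":[-25,-10,0],"twist":[0,0,0]},{"gripper":40,"travel":[-45,-20,0],"twist":[0,0,0]},{"gripper":40,"travel":[-54,-22.5,0],"twist":[0,0,0]},{"gripper":40,"travel":[-54,-22.5,0],"twist":[0,0,0]},{"gripper":40,"travel":[-54,-22.5,0],"twist":[0,0,0]},{"gripper":40,"travel":[-54,-22.5,0],"twist":[0,0,0]},{"gripper":40,"travel":[-45,-20,0],"twist":[0,0,0]},{"gripper":40,"travel":[-32.5,-12,0],"twist":[0,0,0]},{"gripper":40,"travel":[0,0,20],"twist":[0,0,0]},{"gripper":40,"travel":[0,0,0],"twist":[0,0,0]}]'
python3 -c "
from h import *
go(462,-414,7,90)"
```

```text
time: 13.55
ee_pos: [0.4598, -0.4135, 0.1404]
tcp_rot: [-179.5, -0.3, 90.0]
wrist_force: [0.2, 0.9, -0.8]
opening: 0.0538
grasp_force: 63.6
twist -0.001 then travel -0.5 2.2 133.4 | at [ 459.8 -413.5  140.4] [-179.5   -0.3   90. ] F [ 0.2  0.9 -0.8] open 53.8 g 63.6 t 13.6
```

```bash
python3 -m crank '[{"gripper":40,"travel":[0,2,35],"twist":[0,0,0]},{"gripper":40,"travel":[0,0,45],"twist":[0,0,0]},{"gripper":40,"travel":[0,0,35],"twist":[0,0,0]},{"gripper":40,"travel":[0,0,15],"twist":[0,0,0]},{"gripper":40,"travel":[0,0,3],"twist":[0,0,0]},{"gripper":40,"travel":[0,0,0],"twist":[0,0,0]},{"gripper":66,"travel":[0,0,0],"twist":[0,0,0]},{"gripper":66,"travel":[0,0,0],"twist":[0,0,0]},{"gripper":66,"travel":[0,0,-20],"twist":[0,0,0]},{"gripper":66,"travel":[0,0,-40],"twist":[0,0,0]},{"gripper":66,"travel":[0,0,-40],"twist":[0,0,0]},{"gripper":66,"travel":[0,0,0],"twist":[0,0,0]}]'
python3 -c "
from h import *
a=bot.camera('top')
for c,z in(('blue',.008),('red',.012),('yellow',.013)): print(c,*blobs('top',c,z,200,a),sep='\n ')
go(437.5,-195.8,60,99.3)
cv2.imwrite('pics/t2.png',cv2.resize(a[185:305,270:500,::-1],None,fx=3.4,fy=3.4,interpolation=2))"
```

```text
time: 15.05
ee_pos: [0.4644, -0.4153, 0.1158]
tcp_rot: [180.0, 0.2, 90.0]
wrist_force: [-0.1, 0.0, -0.6]
opening: 0.0659
grasp_force: 0.0
blue
 ([421.5, 197.4, 127.2, 54.0], 84.0)
 ([437.5, -195.8, 126.6, 53.2], -80.9)
 ([594.0, -246.9, 126.9, 53.7], 84.6)
red
 ([427.2, 17.9, 124.3, 53.2], -88.5)
 ([710.0, 281.6, 97.6, 20.9], 73.8)
yellow
 ([766.5, -153.1, 76.1, 73.9], -42.6)
twist -0.162 then travel 220.3 9.5 53.2 | at [ 463.8 -414.7  113.2] [-1.799e+02  1.000e-01  9.000e+01] F [ 0.2  0.6 -0.5] open 66.1 g 0.0 t 15.1
```

View pics/t2.png

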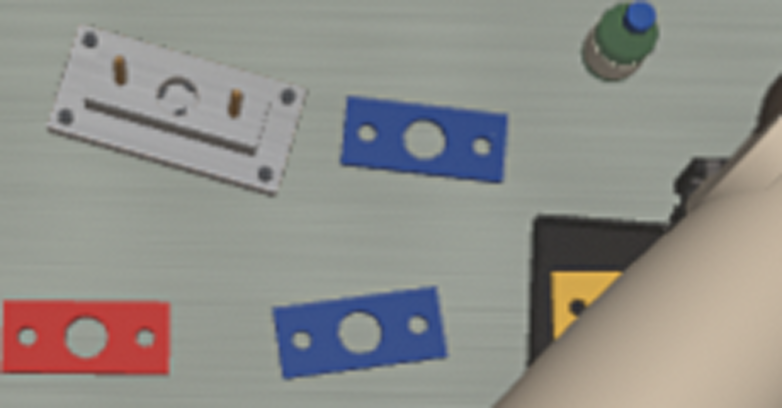

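The top crop shows the bare block with its pins: tips at about (119,60) and (235,92), bases at about (121,82) and (235,115). The yellow plate lies in the bin, partly hidden by the arm.

```bash
python3 - <<'E'
from h import *
f=lambda l,z:w('top',np.array(l)/3.4+[270,185]-.35,z)*1000
for l,z in(([[119,60],[235,92]],.108),([[121,82],[235,115]],.05)):
    p=f(l,z);print(p.round(1).tolist(),p.mean(0).round(1),np.degrees(np.arctan2(*(p[0]-p[1])[1::-1])))
E
python3 -m crank '[{"gripper":70,"travel":[0,0,0],"twist":[0,0,-0.081]},{"gripper":70,"travel":[0,0,0],"twist":[0,0,-0.081]},{"gripper":70,"travel":[20,1,0],"twist":[0,0,0]},{"gripper":70,"travel":[40,2,0],"twist":[0,0,0]},{"gripper":70,"travel":[50,2,0],"twist":[0,0,0]},{"gripper":70,"travel":[50,2,0],"twist":[0,0,0]},{"gripper":70,"travel":[40,2,10],"twist":[0,0,0]},{"gripper":70,"travel":[20.3,0.5,20],"twist":[0,0,0]},{"gripper":70,"travel":[0,0,20],"twist":[0,0,0]},{"gripper":70,"travel":[0,0,10],"twist":[0,0,0]},{"gripper":70,"travel":[0,0,0],"twist":[0,0,0]},{"gripper":70,"travel":[0,0,0],"twist":[0,0,0]}]'
python3 -c "
from h import *
go(437.5,-195.8,4,99.2)"
```

```text
[[623.3, -5.1, 108.0], [600.7, -92.4, 108.0]] [612.  -48.8 108. ] 75.49689696061934
[[622.8, -5.4, 50.0], [598.6, -94.6, 50.0]] [610.7 -50.   50. ] 74.79297011809436
time: 16.6
ee_pos: [0.4366, -0.1953, 0.0512]
tcp_rot: [-179.7, -0.1, 99.3]
wrist_force: [0.4, 1.0, 0.4]
opening: 0.0701
grasp_force: 0.0
twist 0.001 then travel -0.7 0.8 47.2 | at [ 436.6 -195.3   51.2] [-1.797e+02 -1.000e-01  9.930e+01] F [0.4 1.  0.4] open 70.1 g 0.0 t 16.6
```

```bash
python3 -m crank '[{"gripper":68,"travel":[-0.5,0.5,25],"twist":[0,0,0]},{"gripper":68,"travel":[0,0,15],"twist":[0,0,0]},{"gripper":68,"travel":[0,0,7],"twist":[0,0,0]},{"gripper":68,"travel":[0,0,0],"twist":[0,0,0]},{"gripper":68,"travel":[0,0,0],"twist":[0,0,0]}]'; 
python3 -m crank '[{"gripper":68,"travel":[0,0,2],"twist":[0,0,0]},{"gripper":68,"travel":[0,0,0],"twist":[0,0,0]}]';python3 -m crank '[{"gripper":68,"travel":[0,0,2],"twist":[0,0,0]},{"gripper":68,"travel":[0,0,0],"twist":[0,0,0]}]'
```

```text
time: 17.23
ee_pos: [0.4371, -0.1954, 0.0043]
tcp_rot: [-179.7, -0.1, 99.3]
wrist_force: [-0.3, 0.3, 0.1]
opening: 0.0679
grasp_force: 0.0
time: 17.48
ee_pos: [0.4367, -0.1952, 0.0017]
tcp_rot: [-179.7, -0.1, 99.3]
wrist_force: [-0.7, -0.4, -0.3]
opening: 0.0681
grasp_force: 0.0
time: 17.73
ee_pos: [0.4365, -0.1952, -0.0006]
tcp_rot: [-179.7, -0.1, 99.3]
wrist_force: [-0.1, -0.4, -0.1]
opening: 0.0679
grasp_force: 0.0
```

Still free; close here and look at the force.

```bash
python3 -m crank '[{"gripper":45,"travel":[0,0,0],"twist":[0,0,0]},{"gripper":45,"travel":[0,0,0],"twist":[0,0,0]},{"gripper":45,"travel":[0,0,0],"twist":[0,0,0]}]' 60; 
python3 -m crank '[{"gripper":45,"travel":[0,0,-10],"twist":[0,0,0]},{"gripper":45,"travel":[0,0,-30],"twist":[0,0,0]},{"gripper":45,"travel":[0,0,-45],"twist":[0,0,0]},{"gripper":45,"travel":[0,0,-50],"twist":[0,0,0]},{"gripper":45,"travel":[0,0,-25],"twist":[0,0,0]},{"gripper":45,"travel":[0,0,0],"twist":[0,0,0]},{"gripper":45,"travel":[0,0,0],"twist":[0,0,0]}]'
python3 -c "
from h import *
a=bot.camera('top')
for z in(.162,.17): print(*blobs('top','blue',z,200,a),sep='\n ')
cv2.imwrite('pics/t3.png',cv2.resize(np.vstack([a[200:320,300:460],bot.camera('side')[180:300,220:380]])[:,:,::-1],None,fx=2.5,fy=2.5,interpolation=2))
go(612,-49.5,170,74.8)"
```

```text
time: 18.1
ee_pos: [0.437, -0.1953, 0.0004]
tcp_rot: [-179.7, -0.1, 99.3]
wrist_force: [-1.9, 1.4, 6.0]
opening: 0.0536
grasp_force: 62.1
time: 18.98
ee_pos: [0.4371, -0.1953, 0.1585]
tcp_rot: [-179.6, -0.2, 99.3]
wrist_force: [0.9, 0.5, -2.1]
opening: 0.0536
grasp_force: 63.5
([399.5, 171.7, 114.3, 48.3], 84.1)
([398.4, 170.4, 113.6, 48.0], 84.1)
twist 0.428 then travel 186.5 130.8 -11.9 | at [ 436.9 -195.2  158.1] [-179.6   -0.2   99.3] F [-0.1 -1.  -3. ] open 53.6 g 63.5 t 19.1
```

View pics/t3.png

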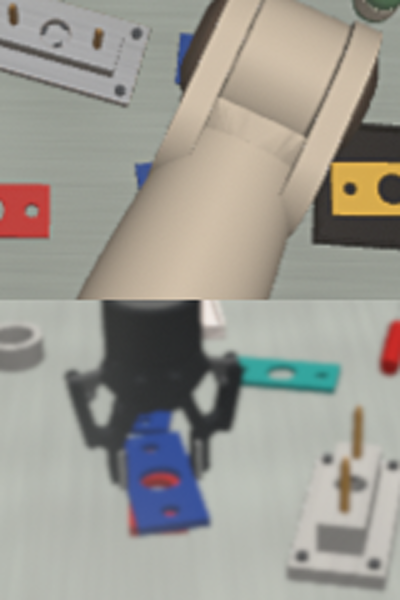

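The blue plate is held level. In the same picture the yellow plate lies flat in the bin.

```bash
python3 -m crank '[{"gripper":45,"travel":[0,0,0],"twist":[0,0,0.143]},{"gripper":45,"travel":[0,0,0],"twist":[0,0,0.143]},{"gripper":45,"travel":[0,0,0],"twist":[0,0,0.142]},{"gripper":45,"travel":[20,14,0],"twist":[0,0,0]},{"gripper":45,"travel":[43,30,0],"twist":[0,0,0]},{"gripper":45,"travel":[50,35,0],"twist":[0,0,0]},{"gripper":45,"travel":[43,31,0],"twist":[0,0,0]},{"gripper":45,"travel":[30.5,20.8,0],"twist":[0,0,0]},{"gripper":45,"travel":[0,0,10],"twist":[0,0,0]},{"gripper":45,"travel":[0,0,15],"twist":[0,0,0]},{"gripper":45,"travel":[0,0,0],"twist":[0,0,0]},{"gripper":45,"travel":[0,0,0],"twist":[0,0,0]}]'
python3 -c "
from h import *
cv2.imwrite('pics/s4.png',cv2.resize(bot.camera('side')[170:290,310:430,::-1],None,fx=5,fy=5,interpolation=2))
go(612,-49.5,50,74.8)"
```

```text
time: 20.58
ee_pos: [0.612, -0.0505, 0.1341]
tcp_rot: [-179.7, 0.0, 74.7]
wrist_force: [-0.9, 0.2, -1.3]
opening: 0.0533
grasp_force: 63.6
twist -0.001 then travel 0.8 -0.5 84.5 | at [612.3 -50.4 134.5] [-179.7   -0.    74.7] F [ 0.  -0.  -1.5] open 53.4 g 63.6 t 20.6
```

View pics/s4.png

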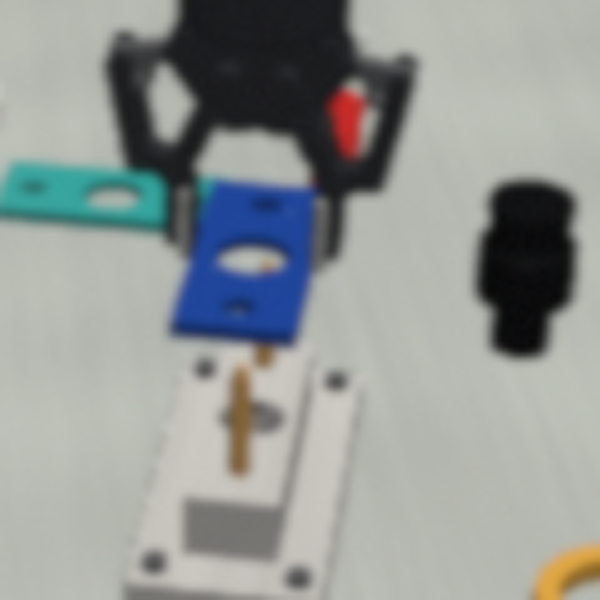

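The side crop shows the hole centres at about (267,204) and (239,306) and the near pin tip at (241,367). The far pin tip shows through the central opening at about (267,263).

```bash
python3 - <<'E'
from h import *
f=lambda l,z:w('side',np.array(l)/5+[310,170]-.4,z)*1000
for l,z in(([[267,204],[239,306]],.142),([[267,263],[241,367]],.107)):
    p=f(l,z);print(p.round(1).tolist(),p.mean(0).round(1),np.degrees(np.arctan2(*(p[0]-p[1])[1::-1])))
E
python3 -m crank '[{"gripper":45,"travel":[0.5,-0.5,10],"twist":[0,0,0]},{"gripper":45,"travel":[0,0,6],"twist":[0,0,0]},{"gripper":45,"travel":[0,0,5],"twist":[0,0,0]},{"gripper":45,"travel":[0,0,0],"twist":[0,0,0]}]'
```

```text
[[624.1, -9.7, 142.0], [599.5, -98.4, 142.0]] [611.8 -54.  142. ] 74.53241914227382
[[625.9, -5.0, 107.0], [602.0, -94.0, 107.0]] [613.9 -49.5 107. ] 74.9514044217154
time: 21.12
ee_pos: [0.6118, -0.0491, 0.1122]
tcp_rot: [-179.6, 0.0, 74.8]
wrist_force: [0.3, 0.8, -1.8]
opening: 0.0532
grasp_force: 63.6
```

```bash
python3 -m crank '[{"gripper":45,"travel":[0,0,4],"twist":[0,0,0]},{"gripper":45,"travel":[0,0,4],"twist":[0,0,0]},{"gripper":45,"travel":[0,0,0],"twist":[0,0,0]}]'
python3 -m crank '[{"gripper":45,"travel":[0,0,3],"twist":[0,0,0]},{"gripper":45,"travel":[0,0,0],"twist":[0,0,0]}]'
python3 -m crank '[{"gripper":45,"travel":[0,0,3],"twist":[0,0,0]},{"gripper":45,"travel":[0,0,0],"twist":[0,0,0]}]'
python3 -c "
from h import *
cv2.imwrite('pics/s5.png',cv2.resize(bot.camera('side')[190:270,330:410,::-1],None,fx=6,fy=6,interpolation=2))
go(612,-49.5,50,74.8)"
```

```text
time: 21.5
ee_pos: [0.6118, -0.0491, 0.1044]
tcp_rot: [-179.6, 0.0, 74.8]
wrist_force: [-0.1, 0.3, -2.3]
opening: 0.053
grasp_force: 63.6
time: 21.75
ee_pos: [0.612, -0.0491, 0.1017]
tcp_rot: [-179.7, 0.0, 74.8]
wrist_force: [0.4, -0.6, -1.4]
opening: 0.0533
grasp_force: 63.6
time: 22.0
ee_pos: [0.6125, -0.0489, 0.0989]
tcp_rot: [-179.7, -0.0, 74.8]
wrist_force: [5.2, 2.6, -2.0]
opening: 0.0532
grasp_force: 63.6
twist -0.000 then travel -0.7 -0.3 48.9 | at [612.5 -48.9  98.9] [-179.7   -0.    74.8] F [ 3.5  1.8 -1.9] open 53.3 g 63.6 t 22.1
```

View pics/s5.png

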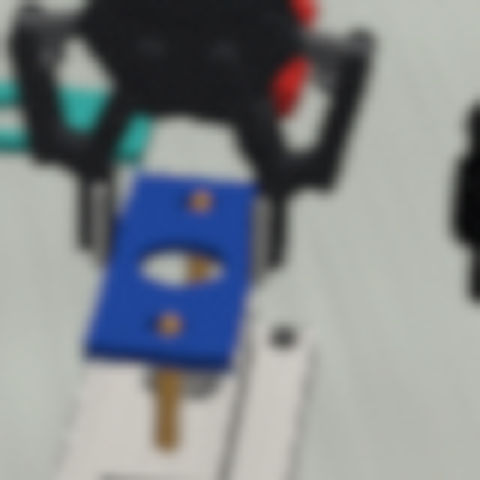

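Both pin tips show in the holes. The side force is pushing the plate toward +x, so I follow it and go down.

```bash
python3 -m crank '[{"gripper":45,"travel":[0.8,1,0],"twist":[0,0,0]},{"gripper":45,"travel":[0,0,4],"twist":[0,0,0]},{"gripper":45,"travel":[0,0,4],"twist":[0,0,0]},{"gripper":45,"travel":[0,0,0],"twist":[0,0,0]}]'
python3 -m crank '[{"gripper":45,"travel":[0,0,5],"twist":[0,0,0]},{"gripper":45,"travel":[0,0,5],"twist":[0,0,0]},{"gripper":45,"travel":[0,0,0],"twist":[0,0,0]}]'
```

```text
time: 22.55
ee_pos: [0.6128, -0.0487, 0.0902]
tcp_rot: [-179.6, 0.0, 74.8]
wrist_force: [0.3, 0.4, -2.3]
opening: 0.0531
grasp_force: 63.6
time: 22.92
ee_pos: [0.6128, -0.0485, 0.0802]
tcp_rot: [-179.6, 0.0, 74.8]
wrist_force: [0.6, 0.0, -1.2]
opening: 0.0532
grasp_force: 63.6
```

Free of side load; continue home, then release.

```bash
python3 -m crank '[{"gripper":45,"travel":[0,0,6],"twist":[0,0,0]},{"gripper":45,"travel":[0,0,6],"twist":[0,0,0]},{"gripper":45,"travel":[0,0,6],"twist":[0,0,0]},{"gripper":45,"travel":[0,0,6],"twist":[0,0,0]},{"gripper":45,"travel":[0,0,0],"twist":[0,0,0]}]'
python3 -m crank '[{"gripper":45,"travel":[0,0,3],"twist":[0,0,0]},{"gripper":45,"travel":[0,0,2],"twist":[0,0,0]},{"gripper":45,"travel":[0,0,0],"twist":[0,0,0]}]'
```

```text
time: 23.55
ee_pos: [0.6128, -0.0485, 0.0562]
tcp_rot: [-179.6, 0.0, 74.8]
wrist_force: [0.4, 0.3, -1.5]
opening: 0.0535
grasp_force: 63.6
time: 23.92
ee_pos: [0.6128, -0.0485, 0.0517]
tcp_rot: [-179.7, 0.0, 74.8]
wrist_force: [-0.5, -0.1, -1.4]
opening: 0.0532
grasp_force: 63.6
```

```bash
python3 -m crank '[{"gripper":68,"travel":[0,0,0],"twist":[0,0,0]},{"gripper":68,"travel":[0,0,0],"twist":[0,0,0]},{"gripper":68,"travel":[0,0,0],"twist":[0,0,0]},{"gripper":68,"travel":[0,0,-30],"twist":[0,0,0]},{"gripper":68,"travel":[0,0,-40],"twist":[0,0,0]},{"gripper":68,"travel":[0,0,-25],"twist":[0,0,0]},{"gripper":68,"travel":[0,0,0],"twist":[0,0,0]}]'
python3 -c "
from h import *
a=bot.camera('top')
for c,z in(('blue',.008),('red',.012)): print(c,*blobs('top',c,z,200,a),sep='\n ')
cv2.imwrite('pics/t6.png',cv2.resize(np.hstack([a[180:260,270:390],bot.camera('side')[200:280,310:430]])[:,:,::-1],None,fx=3.3,fy=3.3,interpolation=2))
go(594,-246.9,60,84.6)"
```

```text
time: 24.8
ee_pos: [0.6145, -0.0488, 0.1492]
tcp_rot: [-179.9, -0.0, 74.8]
wrist_force: [0.8, 0.5, -1.0]
opening: 0.0682
grasp_force: 0.0
blue
 ([421.4, 197.4, 127.3, 54.2], 83.8)
 ([593.8, -246.9, 126.9, 53.5], 84.7)
red
 ([709.8, 281.6, 97.6, 21.0], 74.2)
twist -0.171 then travel -199.2 -0.6 86.3 | at [613.4 -48.7 146.3] [-179.7    0.    74.8] F [-0.3 -0.7 -0.2] open 68.2 g 0.0 t 24.9
```

```bash
python3 -m crank '[{"gripper":68,"travel":[0,0,0],"twist":[0,0,-0.171]},{"gripper":68,"travel":[-30,0,0],"twist":[0,0,0]},{"gripper":68,"travel":[-55,0,0],"twist":[0,0,0]},{"gripper":68,"travel":[-55,0,0],"twist":[0,0,0]},{"gripper":68,"travel":[-40,0,10],"twist":[0,0,0]},{"gripper":68,"travel":[-19,-0.5,25],"twist":[0,0,0]},{"gripper":68,"travel":[0,0,35],"twist":[0,0,0]},{"gripper":68,"travel":[0,0,25],"twist":[0,0,0]},{"gripper":68,"travel":[0,0,10],"twist":[0,0,0]},{"gripper":68,"travel":[0,0,0],"twist":[0,0,0]},{"gripper":68,"travel":[0,0,0],"twist":[0,0,0]}]'
python3 -c "
from h import *
go(594,-246.9,0,84.6)"
```

```text
time: 26.28
ee_pos: [0.5941, -0.2467, 0.0428]
tcp_rot: [-179.8, -0.0, 84.6]
wrist_force: [1.0, 0.4, 1.2]
opening: 0.0682
grasp_force: 0.0
twist -0.000 then travel -0.2 -0.1 42.8 | at [ 594.1 -246.7   42.8] [-179.8   -0.    84.6] F [1.  0.4 1.2] open 68.2 g 0.0 t 26.3
```

View pics/t6.png

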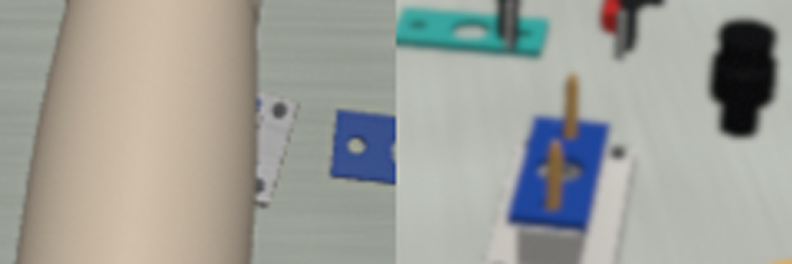

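The first spacer lies flat on the block, over both pins. Now I pick up the second.

```bash
python3 -m crank '[{"gripper":68,"travel":[0,0,22],"twist":[0,0,0]},{"gripper":68,"travel":[0,0,14],"twist":[0,0,0]},{"gripper":68,"travel":[0,0,6.5],"twist":[0,0,0]},{"gripper":68,"travel":[0,0,0],"twist":[0,0,0]},{"gripper":68,"travel":[0,0,0],"twist":[0,0,0]},{"gripper":45,"travel":[0,0,0],"twist":[0,0,0]},{"gripper":45,"travel":[0,0,0],"twist":[0,0,0]},{"gripper":45,"travel":[0,0,0],"twist":[0,0,0]}]' 60; 
python3 -m crank '[{"gripper":45,"travel":[0,0,-10],"twist":[0,0,0]},{"gripper":45,"travel":[0,0,-30],"twist":[0,0,0]},{"gripper":45,"travel":[0,0,-45],"twist":[0,0,0]},{"gripper":45,"travel":[0,0,-45],"twist":[0,0,0]},{"gripper":45,"travel":[0,0,-10],"twist":[0,0,0]},{"gripper":45,"travel":[0,0,0],"twist":[0,0,0]},{"gripper":45,"travel":[0,0,0],"twist":[0,0,0]}]'
python3 -c "
from h import *
go(612.8,-48.6,130,74.8)"
```

```text
time: 27.28
ee_pos: [0.594, -0.2468, 0.0007]
tcp_rot: [-179.8, -0.0, 84.6]
wrist_force: [-1.0, 1.0, 5.2]
opening: 0.0533
grasp_force: 62.3
time: 28.15
ee_pos: [0.5935, -0.2465, 0.1374]
tcp_rot: [-179.5, -0.1, 84.6]
wrist_force: [-1.0, 0.2, -1.2]
opening: 0.0532
grasp_force: 63.2
twist 0.171 then travel 196.0 -33.2 7.4 | at [ 593.5 -246.5  137.4] [-1.795e+02 -1.000e-01  8.460e+01] F [-1.   0.2 -1.2] open 53.2 g 63.2 t 28.1
```

```bash
python3 -m crank '[{"gripper":45,"travel":[0,0,0],"twist":[0,0,0.171]},{"gripper":45,"travel":[20,-4,0],"twist":[0,0,0]},{"gripper":45,"travel":[45,-8,0],"twist":[0,0,0]},{"gripper":45,"travel":[50,-8,0],"twist":[0,0,0]},{"gripper":45,"travel":[45,-8,0],"twist":[0,0,0]},{"gripper":45,"travel":[36,-5,0],"twist":[0,0,0]},{"gripper":45,"travel":[0,0,10],"twist":[0,0,0]},{"gripper":45,"travel":[0,0,12],"twist":[0,0,0]},{"gripper":45,"travel":[0,0,0],"twist":[0,0,0]},{"gripper":45,"travel":[0,0,0],"twist":[0,0,0]}]'
python3 -c "
from h import *
go(612.8,-48.6,100,74.8)"
```

```text
time: 29.4
ee_pos: [0.6134, -0.0497, 0.1172]
tcp_rot: [-179.7, 0.0, 74.7]
wrist_force: [-0.4, -0.2, -1.3]
opening: 0.0531
grasp_force: 63.1
twist -0.001 then travel 0.9 -0.9 17.2 | at [613.4 -49.7 117.2] [-179.7    0.    74.7] F [-0.4 -0.2 -1.3] open 53.1 g 63.1 t 29.4
```

```bash
python3 -m crank '[{"gripper":45,"travel":[0.9,-0.8,4],"twist":[0,0,0]},{"gripper":45,"travel":[0,0,4],"twist":[0,0,0]},{"gripper":45,"travel":[0,0,4],"twist":[0,0,0]},{"gripper":45,"travel":[0,0,0],"twist":[0,0,0]}]'
python3 -m crank '[{"gripper":45,"travel":[0,0,3],"twist":[0,0,0]},{"gripper":45,"travel":[0,0,3],"twist":[0,0,0]},{"gripper":45,"travel":[0,0,0],"twist":[0,0,0]}]'
python3 -m crank '[{"gripper":45,"travel":[0,0,3],"twist":[0,0,0]},{"gripper":45,"travel":[0,0,0],"twist":[0,0,0]}]'
```

```text
time: 29.9
ee_pos: [0.6128, -0.0478, 0.1048]
tcp_rot: [-179.6, 0.0, 74.8]
wrist_force: [-0.1, -0.0, -1.1]
opening: 0.0532
grasp_force: 63.1
time: 30.28
ee_pos: [0.6128, -0.0478, 0.099]
tcp_rot: [-179.6, 0.0, 74.8]
wrist_force: [-0.1, 0.9, -0.4]
opening: 0.0528
grasp_force: 63.1
time: 30.52
ee_pos: [0.6128, -0.0478, 0.096]
tcp_rot: [-179.7, 0.0, 74.8]
wrist_force: [-0.2, -0.0, -1.5]
opening: 0.0533
grasp_force: 63.1
```

```bash
python3 -m crank '[{"gripper":45,"travel":[0,0,5],"twist":[0,0,0]},{"gripper":45,"travel":[0,0,5],"twist":[0,0,0]},{"gripper":45,"travel":[0,0,5],"twist":[0,0,0]},{"gripper":45,"travel":[0,0,5],"twist":[0,0,0]},{"gripper":45,"travel":[0,0,0],"twist":[0,0,0]}]'
python3 -m crank '[{"gripper":45,"travel":[0,0,5],"twist":[0,0,0]},{"gripper":45,"travel":[0,0,5],"twist":[0,0,0]},{"gripper":45,"travel":[0,0,3],"twist":[0,0,0]},{"gripper":45,"travel":[0,0,2.5],"twist":[0,0,0]},{"gripper":45,"travel":[0,0,0],"twist":[0,0,0]}]'
```

```text
time: 31.15
ee_pos: [0.6125, -0.0478, 0.0757]
tcp_rot: [-179.6, 0.0, 74.8]
wrist_force: [-0.4, -0.4, -0.8]
opening: 0.0532
grasp_force: 63.1
time: 31.78
ee_pos: [0.6126, -0.0478, 0.0606]
tcp_rot: [-179.7, 0.0, 74.8]
wrist_force: [-0.2, -0.4, -0.9]
opening: 0.0533
grasp_force: 63.1
```

Next is the third spacer, last seen at (421.4, 197.4), yaw 84.

```bash
python3 -m crank '[{"gripper":45,"travel":[0,0,1],"twist":[0,0,0]},{"gripper":68,"travel":[0,0,0],"twist":[0,0,0]},{"gripper":68,"travel":[0,0,0],"twist":[0,0,0]},{"gripper":68,"travel":[0,0,0],"twist":[0,0,0]},{"gripper":68,"travel":[0,0,-30],"twist":[0,0,0]},{"gripper":68,"travel":[0,0,-40],"twist":[0,0,0]},{"gripper":68,"travel":[0,0,-20],"twist":[0,0,0]},{"gripper":68,"travel":[0,0,0],"twist":[0,0,0]}]'
python3 -c "
from h import *
a=bot.camera('top')
for c,z in(('blue',.008),('red',.012)): print(c,*blobs('top',c,z,200,a),sep='\n ')
print(blobs('side','blue',.008)); print(blobs('side','red',.012))
go(421.4,197.4,60,84)"
```

```text
time: 32.78
ee_pos: [0.6141, -0.0479, 0.1516]
tcp_rot: [-179.9, -0.0, 74.8]
wrist_force: [-0.2, -0.4, -2.0]
opening: 0.0679
grasp_force: 0.0
blue
 ([421.5, 197.4, 127.0, 53.8], 84.2)
red
 ([709.8, 281.6, 97.6, 21.0], 74.2)
[([623.6, 25.9, 157.3, 58.1], 75.2), ([423.4, 192.3, 119.3, 50.0], 84.5)]
[([429.8, 13.0, 124.3, 48.7], -88.9)]
twist -0.161 then travel 223.9 -215.9 88.4 | at [612.8 -47.8 148.4] [-179.6    0.    74.8] F [ 0.7  0.6 -0.8] open 67.9 g 0.0 t 32.9
```

```bash
python3 -m crank '[{"gripper":68,"travel":[0,0,0],"twist":[0,0,-0.161]},{"gripper":68,"travel":[20,-20,0],"twist":[0,0,0]},{"gripper":68,"travel":[38,-36,0],"twist":[0,0,0]},{"gripper":68,"travel":[42,-40,0],"twist":[0,0,0]},{"gripper":68,"travel":[42,-40,0],"twist":[0,0,0]},{"gripper":68,"travel":[40,-40,0],"twist":[0,0,0]},{"gripper":68,"travel":[30,-28,20],"twist":[0,0,0]},{"gripper":68,"travel":[12,-12,30],"twist":[0,0,0]},{"gripper":68,"travel":[0,0,38],"twist":[0,0,0]},{"gripper":68,"travel":[0,0,15],"twist":[0,0,0]},{"gripper":68,"travel":[0,0,0],"twist":[0,0,0]},{"gripper":68,"travel":[0,0,0],"twist":[0,0,0]}]'
python3 -c "
from h import *
go(421.4,197.4,0,84)"
```

```text
time: 34.42
ee_pos: [0.422, 0.1976, 0.0494]
tcp_rot: [-179.7, -0.1, 84.0]
wrist_force: [-0.4, -0.3, -0.1]
opening: 0.0681
grasp_force: 0.0
twist -0.000 then travel -0.3 -0.6 49.4 | at [422.  197.6  49.4] [-1.797e+02 -1.000e-01  8.400e+01] F [-0.4 -0.3 -0.1] open 68.1 g 0.0 t 34.4
```

```bash
python3 -m crank '[{"gripper":68,"travel":[0,-0.5,25],"twist":[0,0,0]},{"gripper":68,"travel":[0,0,17],"twist":[0,0,0]},{"gripper":68,"travel":[0,0,7],"twist":[0,0,0]},{"gripper":68,"travel":[0,0,0],"twist":[0,0,0]},{"gripper":68,"travel":[0,0,0],"twist":[0,0,0]},{"gripper":45,"travel":[0,0,0],"twist":[0,0,0]},{"gripper":45,"travel":[0,0,0],"twist":[0,0,0]},{"gripper":45,"travel":[0,0,0],"twist":[0,0,0]}]' 60; 
python3 -m crank '[{"gripper":45,"travel":[0,0,-10],"twist":[0,0,0]},{"gripper":45,"travel":[0,0,-30],"twist":[0,0,0]},{"gripper":45,"travel":[0,0,-45],"twist":[0,0,0]},{"gripper":45,"travel":[0,0,-45],"twist":[0,0,0]},{"gripper":45,"travel":[0,0,-10],"twist":[0,0,0]},{"gripper":45,"travel":[0,0,0],"twist":[0,0,0]},{"gripper":45,"travel":[0,0,0],"twist":[0,0,0]}]'
python3 -c "
from h import *
go(612.8,-48.2,130,74.8)"
```

```text
time: 35.42
ee_pos: [0.4211, 0.198, 0.0007]
tcp_rot: [-179.8, -0.1, 84.0]
wrist_force: [-1.7, -1.9, 7.7]
opening: 0.0534
grasp_force: 61.3
time: 36.3
ee_pos: [0.4206, 0.1972, 0.1378]
tcp_rot: [-179.6, 0.0, 84.0]
wrist_force: [-0.7, -0.1, -1.1]
opening: 0.0534
grasp_force: 63.2
twist 0.161 then travel -186.4 249.8 7.8 | at [420.6 197.2 137.8] [-179.6    0.    84. ] F [-0.7 -0.1 -1.1] open 53.4 g 63.2 t 36.3
```

```bash
python3 -m crank '[{"gripper":45,"travel":[0,0,0],"twist":[0,0,0.161]},{"gripper":45,"travel":[-15,20,0],"twist":[0,0,0]},{"gripper":45,"travel":[-27,36,0],"twist":[0,0,0]},{"gripper":45,"travel":[-30,40,0],"twist":[0,0,0]},{"gripper":45,"travel":[-30,40,0],"twist":[0,0,0]},{"gripper":45,"travel":[-30,40,0],"twist":[0,0,0]},{"gripper":45,"travel":[-27,36,0],"twist":[0,0,0]},{"gripper":45,"travel":[-17,24,0],"twist":[0,0,0]},{"gripper":45,"travel":[-10.4,13.8,0],"twist":[0,0,0]},{"gripper":45,"travel":[0,0,10],"twist":[0,0,0]},{"gripper":45,"travel":[0,0,10],"twist":[0,0,0]},{"gripper":45,"travel":[0,0,0],"twist":[0,0,0]}]'
python3 -m crank '[{"gripper":45,"travel":[0,0,0],"twist":[0,0,0]}]'
python3 -c "
from h import *
go(612.8,-48.2,100,74.8)"
```

```text
time: 37.8
ee_pos: [0.6121, -0.0469, 0.1165]
tcp_rot: [-179.6, 0.0, 74.8]
wrist_force: [-0.3, 0.5, -0.7]
opening: 0.0534
grasp_force: 63.2
time: 37.92
ee_pos: [0.613, -0.0473, 0.1181]
tcp_rot: [-179.7, 0.0, 74.8]
wrist_force: [0.5, -0.5, -0.8]
opening: 0.0535
grasp_force: 63.2
twist 0.000 then travel -0.9 0.1 18.1 | at [613.  -47.3 118.1] [-179.7    0.    74.8] F [ 0.5 -0.5 -0.8] open 53.5 g 63.2 t 37.9
```

```bash
python3 -m crank '[{"gripper":45,"travel":[-0.8,0,5],"twist":[0,0,0]},{"gripper":45,"travel":[0,0,4],"twist":[0,0,0]},{"gripper":45,"travel":[0,0,4],"twist":[0,0,0]},{"gripper":45,"travel":[0,0,0],"twist":[0,0,0]}]'
python3 -m crank '[{"gripper":45,"travel":[0,0,3],"twist":[0,0,0]},{"gripper":45,"travel":[0,0,3],"twist":[0,0,0]},{"gripper":45,"travel":[0,0,0],"twist":[0,0,0]}]'
python3 -m crank '[{"gripper":45,"travel":[0,0,3],"twist":[0,0,0]},{"gripper":45,"travel":[0,0,0],"twist":[0,0,0]}]'
```

```text
time: 38.42
ee_pos: [0.6127, -0.0487, 0.1043]
tcp_rot: [-179.6, 0.0, 74.8]
wrist_force: [0.4, -0.7, -1.4]
opening: 0.0534
grasp_force: 63.2
time: 38.8
ee_pos: [0.6128, -0.0486, 0.0985]
tcp_rot: [-179.6, 0.0, 74.8]
wrist_force: [-0.2, 0.1, -0.4]
opening: 0.0534
grasp_force: 63.2
time: 39.05
ee_pos: [0.6128, -0.0486, 0.0956]
tcp_rot: [-179.6, 0.0, 74.8]
wrist_force: [-0.4, 0.3, -1.6]
opening: 0.0532
grasp_force: 63.2
```

```bash
python3 -m crank '[{"gripper":45,"travel":[0,0,5],"twist":[0,0,0]},{"gripper":45,"travel":[0,0,5],"twist":[0,0,0]},{"gripper":45,"travel":[0,0,5],"twist":[0,0,0]},{"gripper":45,"travel":[0,0,0],"twist":[0,0,0]}]'
python3 -m crank '[{"gripper":45,"travel":[0,0,5],"twist":[0,0,0]},{"gripper":45,"travel":[0,0,4],"twist":[0,0,0]},{"gripper":45,"travel":[0,0,3],"twist":[0,0,0]},{"gripper":45,"travel":[0,0,1],"twist":[0,0,0]},{"gripper":45,"travel":[0,0,0],"twist":[0,0,0]}]'
python3 -m crank '[{"gripper":68,"travel":[0,0,0],"twist":[0,0,0]},{"gripper":68,"travel":[0,0,0],"twist":[0,0,0]},{"gripper":68,"travel":[0,0,0],"twist":[0,0,0]},{"gripper":68,"travel":[0,0,-30],"twist":[0,0,0]},{"gripper":68,"travel":[0,0,-40],"twist":[0,0,0]},{"gripper":68,"travel":[0,0,-10],"twist":[0,0,0]},{"gripper":68,"travel":[0,0,0],"twist":[0,0,0]}]'
python3 -c "
from h import *
b=bot.camera('side')
print(blobs('top','blue',.008)); print(blobs('side','red',.012,200,b))
cv2.imwrite('pics/s7.png',cv2.resize(b[180:300,260:420,::-1],None,fx=4,fy=4,interpolation=2))
go(427.2,17.9,60,91.5)"
```

```text
time: 39.55
ee_pos: [0.6125, -0.0486, 0.0802]
tcp_rot: [-179.6, 0.0, 74.8]
wrist_force: [0.2, 0.3, -0.4]
opening: 0.0532
grasp_force: 63.2
time: 40.17
ee_pos: [0.6128, -0.0486, 0.0678]
tcp_rot: [-179.7, 0.0, 74.8]
wrist_force: [-1.2, -0.5, -0.7]
opening: 0.0534
grasp_force: 63.2
time: 41.05
ee_pos: [0.6135, -0.0487, 0.1482]
tcp_rot: [-179.7, -0.0, 74.8]
wrist_force: [0.6, 0.4, -1.0]
opening: 0.068
grasp_force: 0.0
[]
[([430.6, 13.4, 124.0, 47.1], -89.9)]
twist -0.292 then travel 71.4 -183.8 86.5 | at [612.8 -48.7 146.5] [-179.6    0.    74.8] F [ 0.6 -0.9  0.9] open 67.9 g 0.0 t 41.1
```

View pics/s7.png

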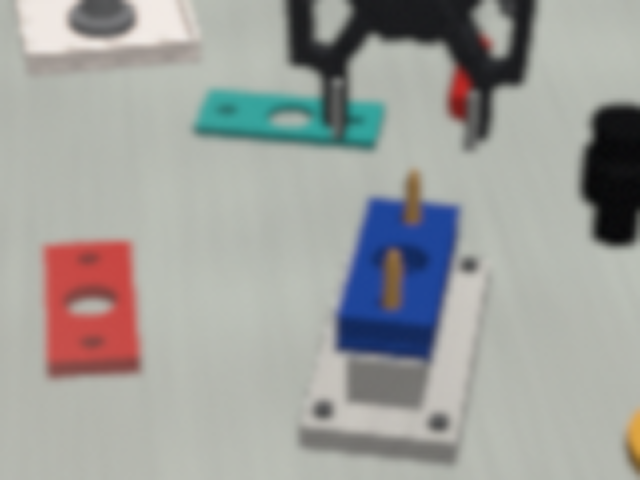

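The three spacers are stacked flat and square on the pins. The red plate is undisturbed.

```bash
python3 -m crank '[{"gripper":68,"travel":[0,0,0],"twist":[0,0,-0.146]},{"gripper":68,"travel":[0,0,0],"twist":[0,0,-0.146]},{"gripper":68,"travel":[12,-30,0],"twist":[0,0,0]},{"gripper":68,"travel":[20,-52,0],"twist":[0,0,0]},{"gripper":68,"travel":[20,-52,0],"twist":[0,0,0]},{"gripper":68,"travel":[14,-35,20],"twist":[0,0,0]},{"gripper":68,"travel":[5.4,-14.5,30],"twist":[0,0,0]},{"gripper":68,"travel":[0,0,38],"twist":[0,0,0]},{"gripper":68,"travel":[0,0,12],"twist":[0,0,0]},{"gripper":68,"travel":[0,0,0],"twist":[0,0,0]},{"gripper":68,"travel":[0,0,0],"twist":[0,0,0]}]'
python3 -c "
from h import *
b=bot.camera('side')
print(blobs('side','red',.012,200,b))
go(427.5,18,2,91.2)"
```

```text
time: 42.52
ee_pos: [0.4281, 0.0179, 0.05]
tcp_rot: [-179.8, -0.1, 91.5]
wrist_force: [0.8, -0.0, 0.7]
opening: 0.0681
grasp_force: 0.0
[([430.0, 13.3, 124.9, 48.8], -88.7)]
twist 0.005 then travel 0.1 -0.7 48.1 | at [428.2  17.9  50.1] [-1.798e+02 -1.000e-01  9.150e+01] F [ 0.9  0.3 -0.3] open 68.2 g 0.0 t 42.6
```

```bash
python3 -m crank '[{"gripper":68,"travel":[0,-0.5,25],"twist":[0,0,0]},{"gripper":68,"travel":[0,0,17],"twist":[0,0,0]},{"gripper":68,"travel":[0,0,6.5],"twist":[0,0,0]},{"gripper":68,"travel":[0,0,0],"twist":[0,0,0]},{"gripper":68,"travel":[0,0,0],"twist":[0,0,0]},{"gripper":45,"travel":[0,0,0],"twist":[0,0,0]},{"gripper":45,"travel":[0,0,0],"twist":[0,0,0]},{"gripper":45,"travel":[0,0,0],"twist":[0,0,0]}]' 60; 
python3 -m crank '[{"gripper":45,"travel":[0,0,-10],"twist":[0,0,0]},{"gripper":45,"travel":[0,0,-30],"twist":[0,0,0]},{"gripper":45,"travel":[0,0,-45],"twist":[0,0,0]},{"gripper":45,"travel":[0,0,-45],"twist":[0,0,0]},{"gripper":45,"travel":[0,0,-10],"twist":[0,0,0]},{"gripper":45,"travel":[0,0,0],"twist":[0,0,0]},{"gripper":45,"travel":[0,0,0],"twist":[0,0,0]}]'
python3 -c "
from h import *
go(612.8,-48.3,130,74.8)"
```

```text
time: 43.58
ee_pos: [0.4274, 0.0181, 0.0018]
tcp_rot: [-179.8, -0.1, 91.5]
wrist_force: [-1.2, -0.2, 7.9]
opening: 0.0538
grasp_force: 63.4
time: 44.45
ee_pos: [0.4266, 0.0178, 0.139]
tcp_rot: [-179.6, -0.1, 91.5]
wrist_force: [0.3, 0.6, -1.8]
opening: 0.0542
grasp_force: 63.9
twist 0.292 then travel -15.0 197.0 9.0 | at [426.6  17.8 139. ] [-1.796e+02 -1.000e-01  9.150e+01] F [ 0.3  0.6 -1.8] open 54.2 g 63.9 t 44.5
```

```bash
python3 -m crank '[{"gripper":45,"travel":[0,0,0],"twist":[0,0,0.146]},{"gripper":45,"travel":[0,0,0],"twist":[0,0,0.146]},{"gripper":45,"travel":[-2,25,0],"twist":[0,0,0]},{"gripper":45,"travel":[-4,45,0],"twist":[0,0,0]},{"gripper":45,"travel":[-4,50,0],"twist":[0,0,0]},{"gripper":45,"travel":[-3,45,0],"twist":[0,0,0]},{"gripper":45,"travel":[-2,32,0],"twist":[0,0,0]},{"gripper":45,"travel":[0,0,10],"twist":[0,0,0]},{"gripper":45,"travel":[0,0,10],"twist":[0,0,0]},{"gripper":45,"travel":[0,0,0],"twist":[0,0,0]},{"gripper":45,"travel":[0,0,0],"twist":[0,0,0]}]'
python3 -c "
from h import *
go(612.8,-48.3,100,74.8)"
```

```text
time: 45.82
ee_pos: [0.6129, -0.048, 0.1198]
tcp_rot: [-179.7, -0.0, 74.8]
wrist_force: [0.1, -0.0, -1.2]
opening: 0.054
grasp_force: 64.0
twist 0.000 then travel -0.3 -0.0 19.8 | at [612.9 -48.  119.8] [-179.7   -0.    74.8] F [ 0.1 -0.  -1.2] open 54.0 g 64.0 t 45.8
```

```bash
python3 -m crank '[{"gripper":45,"travel":[-0.3,0,5],"twist":[0,0,0]},{"gripper":45,"travel":[0,0,5],"twist":[0,0,0]},{"gripper":45,"travel":[0,0,4],"twist":[0,0,0]},{"gripper":45,"travel":[0,0,0],"twist":[0,0,0]}]'
python3 -m crank '[{"gripper":45,"travel":[0,0,3],"twist":[0,0,0]},{"gripper":45,"travel":[0,0,3],"twist":[0,0,0]},{"gripper":45,"travel":[0,0,0],"twist":[0,0,0]}]'
python3 -m crank '[{"gripper":45,"travel":[0,0,3],"twist":[0,0,0]},{"gripper":45,"travel":[0,0,0],"twist":[0,0,0]}]'
```

```text
time: 46.32
ee_pos: [0.6129, -0.0486, 0.1048]
tcp_rot: [-179.6, 0.0, 74.8]
wrist_force: [-0.6, 0.3, -1.4]
opening: 0.0539
grasp_force: 64.0
time: 46.7
ee_pos: [0.613, -0.0486, 0.099]
tcp_rot: [-179.6, 0.0, 74.8]
wrist_force: [-0.8, 0.2, -1.6]
opening: 0.0542
grasp_force: 64.0
time: 46.95
ee_pos: [0.613, -0.0486, 0.0961]
tcp_rot: [-179.7, 0.0, 74.8]
wrist_force: [-0.5, -0.2, -2.1]
opening: 0.054
grasp_force: 64.0
```

```bash
python3 -m crank '[{"gripper":45,"travel":[0,0,5],"twist":[0,0,0]},{"gripper":45,"travel":[0,0,5],"twist":[0,0,0]},{"gripper":45,"travel":[0,0,5],"twist":[0,0,0]},{"gripper":45,"travel":[0,0,3],"twist":[0,0,0]},{"gripper":45,"travel":[0,0,1.5],"twist":[0,0,0]},{"gripper":45,"travel":[0,0,0],"twist":[0,0,0]}]'
python3 -m crank '[{"gripper":68,"travel":[0,0,0],"twist":[0,0,0]},{"gripper":68,"travel":[0,0,0],"twist":[0,0,0]},{"gripper":68,"travel":[0,0,0],"twist":[0,0,0]},{"gripper":68,"travel":[0,0,-30],"twist":[0,0,0]},{"gripper":68,"travel":[0,0,-40],"twist":[0,0,0]},{"gripper":68,"travel":[0,0,-30],"twist":[0,0,0]},{"gripper":68,"travel":[0,-50,0],"twist":[0,0,0]},{"gripper":68,"travel":[0,-50,0],"twist":[0,0,0]},{"gripper":68,"travel":[0,-50,0],"twist":[0,0,0]},{"gripper":68,"travel":[50,0,0],"twist":[0,0,0]},{"gripper":68,"travel":[50,0,0],"twist":[0,0,0]},{"gripper":68,"travel":[0,0,0],"twist":[0,0,0]}]'
python3 -c "
from h import *
a,b=bot.camera('top'),bot.camera('side')
print(blobs('top','red',.086,300,a),blobs('top','blue',.074,100,a))
cv2.imwrite('pics/e.png',cv2.resize(np.vstack([np.hstack([a[180:300,270:380],b[200:320,310:420]]),np.hstack([a[240:310,100:210],a[240:310,410:520]])])[:,:,::-1],None,fx=3,fy=3,interpolation=2))"
```

```text
time: 47.7
ee_pos: [0.613, -0.0486, 0.0768]
tcp_rot: [-179.7, 0.0, 74.8]
wrist_force: [0.4, 0.2, -1.3]
opening: 0.0535
grasp_force: 64.1
time: 49.2
ee_pos: [0.4954, 0.0897, 0.1777]
tcp_rot: [-179.7, -0.0, 75.0]
wrist_force: [0.4, -0.7, -0.0]
opening: 0.068
grasp_force: 0.0
[([610.0, -49.6, 126.4, 54.8], 74.6)] []
```

View pics/e.png

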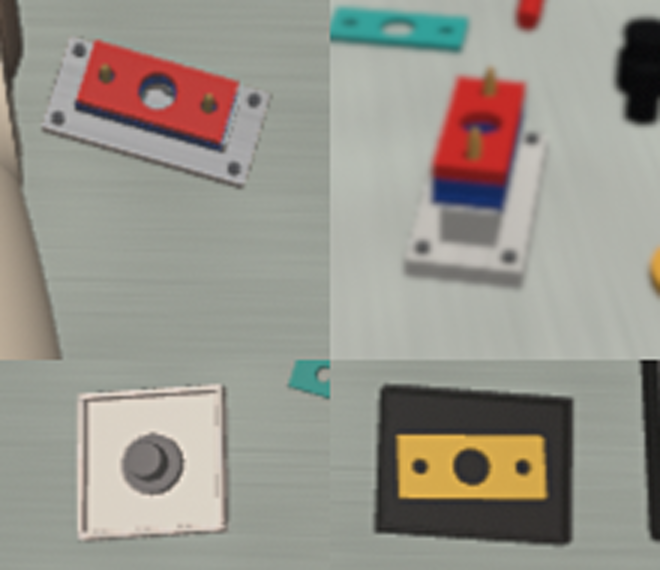

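The red plate is home on the blue stack, the cap is upright in the tray, and the yellow plate is flat in the bin. I hand the job in.

```bash
python3 -c "
from workcell import bot
print(bot.job_done())"
```

```text
the job is handed in; nothing more can be done
None
```

I handed the job in at about 49 s; `job_done()` gave no verdict, but the last pictures show the cap upright in the tray, the yellow plate flat in the bin, and the three blue spacers and the red clamp plate stacked home on the pins.

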